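# Open the folding job stand and put the job clipboard on it

### The job

Unfold the yellow stand until it snaps over and stays open. Then take the clipboard that carries the white sheet out of the blue holder and stand it centred on the stand's ledge, clip at the top, sheet facing out, lying flat back against the open panel, and let go of it. Leave the bare clipboard in its holder and the other things where they are.

Things in the scene. Friction and masses are not known exactly. Their poses are not given: they have to be found in the camera images.
- stand: Yellow folding easel stand bolted to the bench, base 170 x 160 x 12 mm. Origin on the bench, 40 mm in front of the hinge line; x out of its front, away from the robot (yaw within 15 degrees), y across. On the hinge swings a red panel with side rails and a steel crossbar at its free end. Folded, it lies level, pointing to +x over the ledge; open, it leans to -x, 0.43 rad past upright.
- panel (a joint): Angle of the folding panel, rad: 0 folded level, 1.57 upright, 2.0 fully open on its stop. Over-centre: a spring pulls it shut below about 1.2 and snaps it open beyond. About 4.7 N at the crossbar start it from folded, falling to none at the centre; then it holds itself open with about 4 N.
- hinge (a point): Middle of the hinge line, which runs along the stand's y, 60 mm above the bench; axes as the stand's. The crossbar moves on a circle of 120 mm radius about it.
- bar (a point): Centre of the crossbar: 12 mm diameter, along the stand's y, middle 100 mm free, 39 mm open window between it and the panel plate; pinched from above it turns in the fingers. Folded, it is 60 mm over the bench, 48 over the base. Axes turn with the panel: x from hinge to bar, folded as the stand's. Front faces of plate and bar lie 6 mm to the -z side (underside when folded).
- seat (a point): Where the middle of the clipboard's lower edge belongs, mid-thickness, when it leans on the open panel; axes as the stand's. On the floor of a ledge 45 mm below the hinge along the open panel and square to it (it rises to the front): a trough 120 mm wide, 32 mm from the panel's front face to a lip 12 mm high. The seat lies 9 mm before the plane of hinge and bar.
- job_board_grip (a point): Clipboard with the white sheet: brown board 115 mm wide, 195 high, 6 thick; black clip block on top 60 wide, 35 high, 12 thick; 0.15 to 0.27 kg. Point: centre of the clip block, where to grip it, 207.5 mm up from the lower edge. x: normal of the sheet side, y across, z up the board. It starts in a bay of the holder, leaning 0.6 rad (34 degrees) from upright, its top towards the robot.
- job_board_foot (a point): Middle of the lower edge of the same clipboard (mid-thickness), same axes.
- bare_board_grip (a point): The other clipboard, bare aluminium, no sheet, same sizes and lean, in the other bay. Centre of its clip block. Leave alone.
- holder: Blue sheet-metal holder bolted to the bench, base 150 x 266 mm. Origin on the bench; x out of its front, away from the robot, y across. Two bays, at y = +65 and -65 mm; the boards' lower edges rest 30 mm over the bench at x = +60. Along the board from there its front and side walls rise 47 mm, its back plate 130 mm: lift a board out along its own z.
- tin: Red tin, 48 mm in diameter, 70 mm high, origin under its centre. Leave alone.
- brush: Brush lying on the bench beyond the task things. Leave alone.
- tape: Grey roll of tape 90 mm across, 25 mm high. Leave alone.
There are look-alikes about, which are no part of the job. What is shaped like the part that bears job_board_grip but turquoise is not meant.

How it is judged:
By the outcome, as a careful person would: the job done as asked, in the order asked, and still so for the second after the job is handed in, with the robot touching nothing.
It also fails if it takes over 61 s, if anything falls off the work surface, if the arm or the gripper's body presses on something with over 40 N, if the wrist force passes 120 N, or if a joint passes its speed limit or range.

### The arm

A 6-joint arm with a two-finger parallel gripper is mounted at the origin on the work surface. World frame = base frame: x ahead of the robot, y to its left, z up, the work surface at z = 0. Lengths are in m, angles in rad, forces in N, time in s.
With the tool pointing down it reaches from about 0.25 to 0.775 m from the base axis. Payload 8.9 kg.
Tool frame: the origin (TCP) lies between the finger pads; the fingertips stand 25 mm ahead of it and the grasp point (between the pads) lies 6 mm ahead of it; z points along the fingers, y is the line along which they close (so a half turn about z gives the same grasp; the last joint's range is limited). The gripper opens to 85 mm and grips with 20 to 120 N. Pads are 22 mm wide; open, the fingers measure 114 mm over their backs; the gripper's body (76 mm by 85 mm) begins 54 mm behind the grasp point. The pads swing forward as they close: fully open they stand 13 mm farther back than shut.
Start: joints at [1.191, 0.291, -0.153, 1.127, 0, 1.431], TCP at [0.125, 0.51, 0.256] pointing down, gripper open.
Joint ranges: [-2.52, 2.52], [-0.91, 1.74], [-1.3, 1.37], [-1.96, 2.02], [-1.52, 1.47], [-3.14, 3.14]. Speed limits (rad/s): [2.22, 2.22, 2.79, 3.14, 3.14, 3.14].

### API

Orientations are given as a unit quaternion [x, y, z, w].
In Python, from cell import * gives the robot as it stands.
- The arm moves only by the shell command python3 -m handwheel 'ROWS' [OPENING] [FORCE]. ROWS is JSON, a list of rows, each a list of 2 entries, a list of its own where there are three numbers: the shift along the world's x, y, z in units of 25 mm (1.0 is 25 mm), then the turn about the world's z in units of 5 degrees (1.0 is 5 degrees). A call has exactly 10 rows; each row is the pose to reach, as a shift and turn from the pose commanded when the call began; what a row does not reach only later rows make up. A row lasts 1/10 s, in which the tool goes at most 50 mm and 8.59 degrees, less where a joint would pass 70% of its speed; a pose out of reach is approached as far as the arm can. A call with a gripper value outside its range is refused whole. OPENING is the finger opening in mm, from 0 to 85.4, set as the call begins (- or left out, the last holds). The fingers move at their own pace and stop on an object; FORCE is the grip in N (left out, the last holds). Time passes only in rows, so rows that repeat a pose let the fingers close, or fill a call up. It gives the time, the measured TCP pose, the force, the opening and the grip force at its end, in the units of the state.
- read_state(): the state, without advancing time (a new reading comes with each control period).
- capture(name): name is "scene" or "top"; returns a dict with "img" (384x512x3 uint8, blue, green, red), "fovy" (degrees; the focal length in pixels is half the picture's height over the tangent of half this angle, whatever the lens; pixels are square), "cx", "cy" (the principal point, pixels), "D" ([k1, k2, p1, p2, k3] as OpenCV has them; the pictures are not rectified), "extrinsics" (4x4, takes a point from world to camera coordinates). Camera axes: x right, y down, z forward; pixel columns grow to the right and rows downward; lengths in m; the calibration is good to about 2 mm. A picture is of the moment at which its call begins. There is no depth.
- sign_off(): hands the job in; it is judged then, once.
The state is a dict: "t": time; "joint_pos": joint angles; "qd": joint speeds; "tau": joint torques, N m; "tool_pos": TCP position; "eef_rot": TCP orientation; "contact_force": force on the tool from outside, world axes, zero at the start; "moment": the same for the moment, N m; "opening": finger opening in m; "finger_force": force on a finger pad.
Only numpy, scipy, OpenCV 4.12 (cv2) and the standard library are available. Lean on these libraries where they do the work, as an engineer would, in place of code of your own. Each camera call takes 0.05 s, during which the arm holds its last target. There are 200 camera calls.

## Working session

There is one attempt and no reset: what is moved stays moved. The work goes in short steps, Python scripts to look and compute and a shell command to move; the robot and the scene stay as the last step left them, time stands still between calls to the robot, and variables do not carry over. Pictures are saved under pics/ and viewed, at most 10 in all, crops included, and the job is handed in when it is done.

```bash
ls; mkdir -p pics; cat > h.py <<'E'
from cell import *
import numpy as np, cv2
def K(c):
    f=c["img"].shape[0]/2/np.tan(np.radians(c["fovy"])/2)
    return np.array([[f,0,c["cx"]],[0,f,c["cy"]],[0,0,1]])
def ray(c,px):
    u=cv2.undistortPoints(np.array([[px]],float),K(c),np.array(c["D"],float))[0,0]
    E=np.array(c["extrinsics"]);R,t=E[:3,:3],E[:3,3]
    return -R.T@t, R.T@np.array([u[0],u[1],1])
def atz(c,px,z):
    o,d=ray(c,px); return o+d*(z-o[2])/d[2]
def proj(c,P):
    E=np.array(c["extrinsics"])
    return cv2.projectPoints(np.array(P,float).reshape(-1,3),cv2.Rodrigues(E[:3,:3])[0],E[:3,3],K(c),np.array(c["D"],float))[0][:,0]
def tri(c1,p1,c2,p2):
    o1,d1=ray(c1,p1);o2,d2=ray(c2,p2)
    A=np.stack([d1,-d2],1);s=np.linalg.lstsq(A,o2-o1,rcond=None)[0]
    a,b=o1+d1*s[0],o2+d2*s[1]; return (a+b)/2,np.linalg.norm(a-b)
E
python3 - <<'E'
from h import *
import pickle
d={n:capture(n) for n in("scene","top")}
pickle.dump(d,open("c0.pkl","wb"))
for n in d: 
    cv2.imwrite(f"pics/{n}0.png",cv2.resize(d[n]["img"],(768,576),interpolation=cv2.INTER_CUBIC))
    E=np.array(d[n]["extrinsics"]);print(n,d[n]["fovy"],-E[:3,:3].T@E[:3,3],E[2,:3])
print(read_state())
E
```

```text
pics
scene 45.090663838784565 [1.50169637 0.37165348 0.95761208] [-0.75121825 -0.25152963 -0.61024912]
top 50.520662209549364 [0.40197939 0.02800387 1.1135664 ] [ 0.12847197  0.0129193  -0.99162899]
{'t': 0.1, 'joint_pos': array([ 1.19071931e+00,  2.91206419e-01, -1.54064816e-01,  1.12672491e+00,
       -1.43179307e-05,  1.43148586e+00]), 'qd': array([-0.00055746, -0.00170903,  0.00225463,  0.00135997,  0.00034079,
       -0.00157259]), 'tau': array([ 1.74326244e-03, -5.37977707e+01,  3.31920218e+01,  9.28664231e-03,
       -1.38883033e-04,  8.12170704e-07]), 'tool_pos': array([0.12504741, 0.50949686, 0.25579362]), 'eef_rot': array([ 1.20092689e-01,  9.92762502e-01, -5.81632781e-04, -1.47128787e-04]), 'contact_force': array([-0.10665647,  0.71592868,  0.02352893]), 'moment': array([ 0.10308843, -0.03574952, -0.02537957]), 'finger_force': 0.0, 'opening': 0.08560856984142363}
```

View pics/scene0.png

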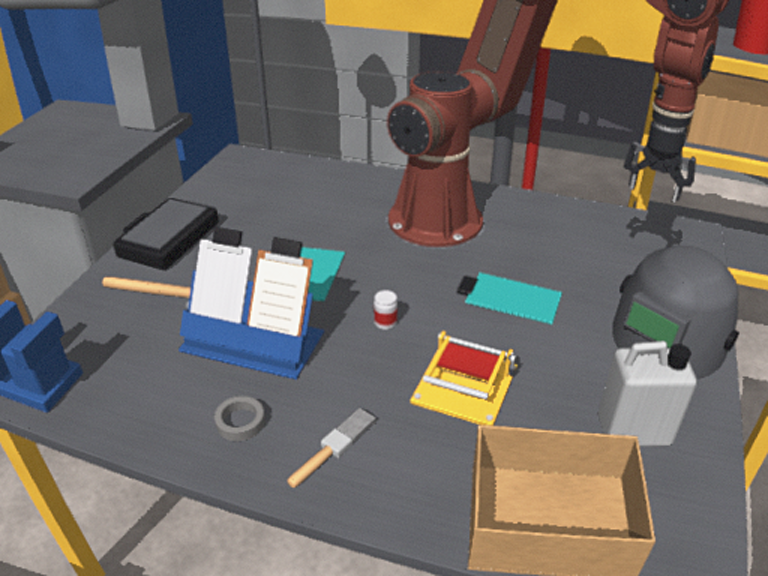

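View pics/top0.png

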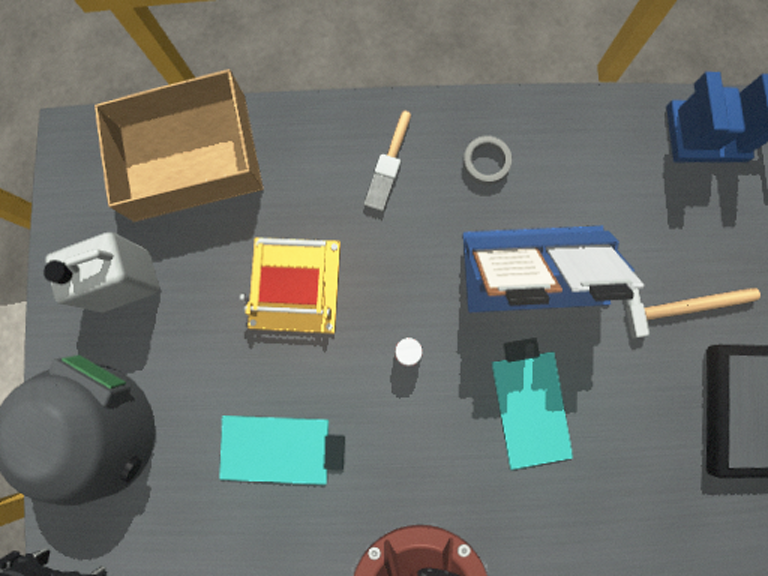

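The scene camera shows the stand folded at about (465,375), the holder at (245,320), and the robot behind them. Top view: stand at (293,285), holder at (540,268).

Candidates for the job board, by clip pixel in the top view:
- Brown board with the lined sheet, (527,295)
- Bare aluminium board, (612,291)
- Turquoise boards lying on the bench, (335,452) and (521,349)

By the description it is the brown one, scene (285,246). I'll check this in a close crop.

```bash
python3 - <<'E'
import pickle,cv2,numpy as np
d=pickle.load(open("c0.pkl","rb"))
def crop(n,x,y,w,h,s):
    im=cv2.resize(d[n]["img"][y:y+h,x:x+w],None,fx=s,fy=s,interpolation=cv2.INTER_CUBIC)
    for i in range(0,w,10): cv2.putText(im,str(x+i),(i*s,8),0,.3,(255,255,255),1); cv2.line(im,(i*s,10),(i*s,14),(255,255,255),1)
    for i in range(10,h,10): cv2.putText(im,str(y+i),(0,i*s+3),0,.3,(255,255,255),1)
    return im
cv2.imwrite("pics/s1.png",np.hstack([crop("top",155,150,80,85,5),crop("scene",270,212,80,85,5)]))
cv2.imwrite("pics/h1.png",np.hstack([crop("top",300,145,135,70,3),crop("scene",115,145,130,110,3)[:210]]) if 0 else np.vstack([crop("top",300,145,135,65,4),crop("scene",115,145,135,80,4)]))
E
```

```text
(no output)
```

View pics/s1.png

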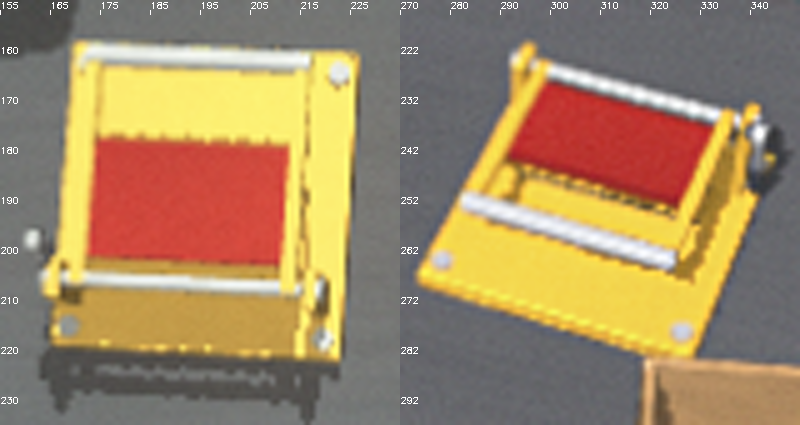

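View pics/h1.png

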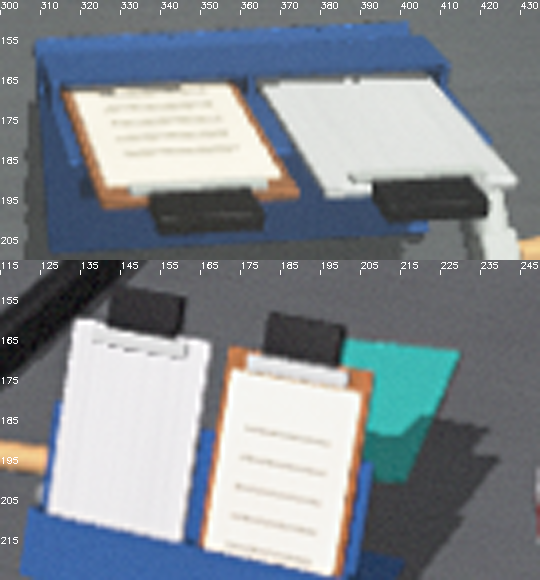

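Stand crop: in the top view the crossbar runs (171,162)-(216,162) and the hinge rod (163.6,205)-(219,207). In the scene view the bar runs (282,251)-(325,264). Holder crop: the brown board with the lined sheet is the one meant. Its clip is at top (352,198) and scene (191,164), in the +y bay. I'll fit both poses.

```bash
python3 - <<'E'
from h import *
import pickle
from scipy.optimize import least_squares
d=pickle.load(open("c0.pkl","rb"))
def T(p,P):
    c,s=np.cos(p[2]),np.sin(p[2]); P=np.array(P,float)
    return np.stack([p[0]+c*P[:,0]-s*P[:,1],p[1]+s*P[:,0]+c*P[:,1],P[:,2]],1)
def fit(obs,p0):
    def f(p):
        r=[]
        for n in("top","scene"):
            o=[q for q in obs if q[0]==n]
            r.append((proj(d[n],T(p,[q[2] for q in o]))-np.array([q[1] for q in o])).ravel())
        return np.concatenate(r)
    s=least_squares(f,p0,loss="soft_l1"); print(np.round(s.x,4)); print(np.round(f(s.x).reshape(-1,2),1).tolist()); return s.x
# stand: origin; base extents x unknown -> use base y edges, bar, hinge
print([atz(d["top"],p,.012).round(4).tolist() for p in [(169.8,158),(226,160.2),(222.6,221.6),(165,219.2)]])
print([atz(d["top"],p,.06).round(4).tolist() for p in [(171,161.8),(216.2,162.2),(163.6,205),(219,207.2)]])
print([atz(d["scene"],p,.06).round(4).tolist() for p in [(282,251.2),(324.8,263.8),(293,223.2),(339.2,237)]])
print([atz(d["scene"],p,.012).round(4).tolist() for p in [(273.2,267.6),(328,283.2),(341,249.6)]])
s,c=np.sin(.6),np.cos(.6)
def B(side,x,y,z): return [.06+c*x-s*z,side*.065+y,.03+s*x+c*z]
J,N=1,-1
obs=[("scene",(182,157.6),B(J,.006,-.03,.225)),("scene",(201.3,160.6),B(J,.006,.03,.225)),
("scene",(172.2,166.4),B(J,.003,-.0575,.195)),("scene",(208.2,172.6),B(J,.003,.0575,.195)),
("scene",(133.5,159.3),B(N,.003,-.0575,.195)),("scene",(167.5,165),B(N,.003,.0575,.195)),
("scene",(142.5,151.3),B(N,.006,-.03,.225)),("scene",(161.5,153.5),B(N,.006,.03,.225)),
("top",(325.4,196.4),B(J,.003,.0575,.195)),("top",(374.4,193.7),B(J,.003,-.0575,.195)),
("top",(381,193.5),B(N,.003,.0575,.195)),("top",(429,190.8),B(N,.003,-.0575,.195))]
p=fit(obs,[.45,-.2,0])
for n,side in(("job",J),("bare",N)):
    print(n,T(p,[B(side,0,0,.2075),B(side,0,0,0)]).round(4).tolist())
E
```

```text
[[0.6532, 0.284, 0.012], [0.6412, 0.1266, 0.012], [0.4717, 0.1392, 0.012], [0.4827, 0.2975, 0.012]]
[[0.6318, 0.2696, 0.06], [0.6263, 0.1485, 0.06], [0.5167, 0.2894, 0.06], [0.5065, 0.143, 0.06]]
[[0.6234, 0.1469, 0.06], [0.6336, 0.2692, 0.06], [0.5015, 0.1451, 0.06], [0.5177, 0.2862, 0.06]]
[[0.6463, 0.1298, 0.012], [0.6555, 0.2875, 0.012], [0.5167, 0.2968, 0.012]]
[ 0.5614 -0.2341  0.024 ]
[[-0.9, -0.1], [-0.3, -0.2], [-0.5, -0.4], [-0.5, -0.4], [-0.4, -0.7], [-0.9, -0.5], [-0.2, -0.9], [-0.3, -0.7], [0.3, -0.7], [-0.0, -0.3], [0.2, -1.1], [-1.2, -0.3]]
job [[0.5026, -0.1705, 0.2013], [0.6198, -0.1677, 0.03]]
bare [[0.5058, -0.3005, 0.2013], [0.6229, -0.2976, 0.03]]
```

Stand: hinge is at about (0.510, 0.217), yaw -0.075, bar at (0.629, 0.209, 0.06). The hinge-bar distance of 0.119 agrees with the stated 0.120. Job grip point: (0.503, -0.170, 0.201). I'm going to the bar, with the fingers closing across it.

```bash
python3 -m handwheel '[[[0,-1.9,0],1.7],[[0.5,-3.7,0],3.4],[[1.5,-5.3,0],5.1],[[3,-6.5,0],6.8],[[4.7,-7.4,0],8.5],[[6.4,-8.2,0],10.2],[[8.1,-9,0],11.9],[[9.8,-9.8,0],13.6],[[11.5,-10.6,0],15.3],[[13.2,-11.2,0],17]]' 40 60
```

```text
t: 1.1
tool_pos: [0.4279, 0.2403, 0.2562]
eef_rot: [-0.523, 0.852, 0.0, -0.0]
contact_force: [0.1, 1.6, 0.5]
opening: 0.04
finger_force: 0.0
```

```bash
python3 -m handwheel '[[[1.7,-0.2,0],1],[[3.4,-0.4,0],2],[[5.2,-0.6,0],2.9],[[7,-0.8,-0.5],2.9],[[7,-0.8,-2],2.9],[[7,-0.8,-3.6],2.9],[[7,-0.8,-4.4],2.9],[[7,-0.8,-4.4],2.9],[[7,-0.8,-4.4],2.9],[[7,-0.8,-4.4],2.9]]' 40 60
python3 - <<'E'
from h import *
import pickle
s=read_state();q=s["eef_rot"]
from scipy.spatial.transform import Rotation as R
m=R.from_quat(q).as_matrix();print(s["tool_pos"],np.degrees(np.arctan2(m[1,1],m[0,1])))
c={n:capture(n) for n in("top","scene")};pickle.dump(c,open("c1.pkl","wb"))
a=cv2.resize(c["top"]["img"][130:240,150:250],(400,440),interpolation=3);b=cv2.resize(c["scene"]["img"][180:290,265:365],(400,440),interpolation=3)
cv2.imwrite("pics/p1.png",np.hstack([a,b]))
E
```

```text
t: 2.1
tool_pos: [0.6028, 0.2219, 0.1481]
eef_rot: [-0.624, 0.781, -0.001, 0.001]
contact_force: [-0.0, -0.0, 0.4]
opening: 0.04
finger_force: 0.0
[0.6027577  0.22190758 0.14812614] 167.28119045619937
```

View pics/p1.png

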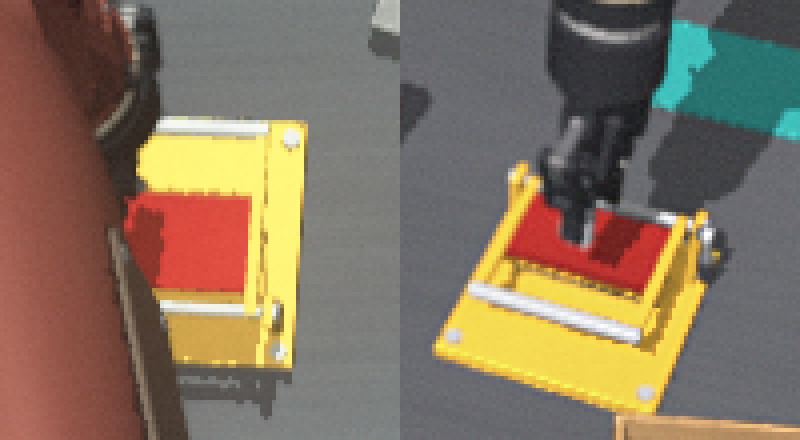

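The crop shows the gripper above the red panel, short of the bar by about 26 mm in x, which agrees with the measured pose. I'm lining up and descending.

```bash
python3 -m handwheel '[[[0.5,-0.25,0],0.8],[[1.05,-0.5,0],1.7],[[1.05,-0.5,0],1.7],[[1.05,-0.5,-0.4],1.7],[[1.05,-0.5,-1],1.7],[[1.05,-0.5,-1.6],1.7],[[1.05,-0.5,-2.2],1.7],[[1.05,-0.5,-2.8],1.7],[[1.05,-0.5,-3.2],1.7],[[1.05,-0.5,-3.2],1.7]]' 40 60
```

```text
t: 3.2
tool_pos: [0.6265, 0.2091, 0.0647]
eef_rot: [-0.68, 0.733, 0.001, -0.001]
contact_force: [-0.5, -1.0, 0.2]
opening: 0.0398
finger_force: 0.0
```

```bash
python3 -m handwheel '[[[0,0,0],0],[[0,0,0],0],[[0,0,0],0],[[0,0,0],0],[[0,0,0],0],[[0,0,0],0],[[0,0,0],0],[[0,0,0],0],[[0,0,0],0],[[0,0,0],0]]' 5 50
```

```text
t: 4.2
tool_pos: [0.6298, 0.2092, 0.0674]
eef_rot: [-0.68, 0.733, -0.001, 0.001]
contact_force: [5.0, -0.2, -2.7]
opening: 0.0104
finger_force: 48.8
```

```bash
python3 -m handwheel '[[[-0.05,0,0.72],0],[[-0.21,0.02,1.42],0],[[-0.48,0.04,2.09],0],[[-0.84,0.06,2.71],0],[[-1.29,0.1,3.27],0],[[-1.82,0.14,3.76],0],[[-2.41,0.18,4.16],0],[[-3.06,0.23,4.47],0],[[-3.75,0.28,4.68],0],[[-4.46,0.33,4.79],0]]' 5 50
```

```text
t: 5.2
tool_pos: [0.52, 0.2181, 0.1903]
eef_rot: [-0.68, 0.733, -0.003, 0.005]
contact_force: [2.0, 3.7, 11.5]
opening: 0.0099
finger_force: 53.5
```

```bash
python3 -m handwheel '[[[-0.5,0.03,0],0],[[-0.96,0.07,-0.03],0],[[-1.3,0.1,-0.1],0],[[-1.66,0.12,-0.17],0],[[-1.95,0.15,-0.28],0],[[-2.2,0.17,-0.37],0],[[-2.2,0.17,-0.37],0],[[-2.2,0.17,-0.37],0],[[-2.2,0.17,-0.37],0],[[-2.2,0.17,-0.37],0]]' 5 50
```

```text
t: 6.2
tool_pos: [0.4606, 0.2226, 0.1784]
eef_rot: [-0.681, 0.732, 0.001, 0.001]
contact_force: [-8.3, 3.4, 13.7]
opening: 0.01
finger_force: 55.5
```

```bash
python3 -m handwheel '[[[0,0,0],0],[[0,0,0],0],[[0,0,0],0],[[0,0,0.3],0],[[0,0,0.8],0],[[0,0,1.6],0],[[0,0,2.8],0],[[0,0,4.2],0],[[0,0,5.6],0],[[0,0,6],0]]' 40 50
```

```text
t: 7.2
tool_pos: [0.4628, 0.2219, 0.3309]
eef_rot: [-0.681, 0.733, -0.001, 0.002]
contact_force: [0.9, -0.8, 0.1]
opening: 0.0399
finger_force: 0.0
```

```bash
python3 -m handwheel '[[[0,-1.6,0],-1.7],[[0,-3.3,0],-3.4],[[0.2,-5,0],-5.1],[[0.4,-6.8,0],-6.8],[[0.6,-8.6,0],-8.5],[[0.8,-10.4,0],-10.2],[[1,-12.2,0],-11.9],[[1.2,-14,0],-13.6],[[1.35,-15.7,0],-15.3],[[1.35,-15.7,0],-16.9]]' 85 60
python3 - <<'E'
from h import *
import pickle
s=read_state();q=s["eef_rot"]
from scipy.spatial.transform import Rotation as R
m=R.from_quat(q).as_matrix();print(s["tool_pos"],np.degrees(np.arctan2(m[1,1],m[0,1])))
c={n:capture(n) for n in("top","scene")};pickle.dump(c,open("c2.pkl","wb"))
a=cv2.resize(c["top"]["img"][130:240,145:245],(400,440),interpolation=3);b=cv2.resize(c["scene"]["img"][120:300,105:365],None,fx=2.4,fy=2.4,interpolation=3)[:,:]
h=440/b.shape[0];b=cv2.resize(b,None,fx=440/432,fy=440/432)
cv2.imwrite("pics/p2.png",cv2.resize(np.hstack([a,b]),None,fx=.77,fy=.77)) if 0 else cv2.imwrite("pics/p2.png",cv2.resize(c["scene"]["img"][90:300,105:370],None,fx=2.8,fy=2.8,interpolation=3))
E
```

```text
t: 8.2
tool_pos: [0.4953, -0.1756, 0.3261]
eef_rot: [-0.006, 1.0, -0.001, -0.0]
contact_force: [0.0, 1.8, -0.1]
opening: 0.0849
finger_force: 0.0
[ 0.49530774 -0.17555865  0.3261074 ] 90.65572269683628
```

View pics/p2.png

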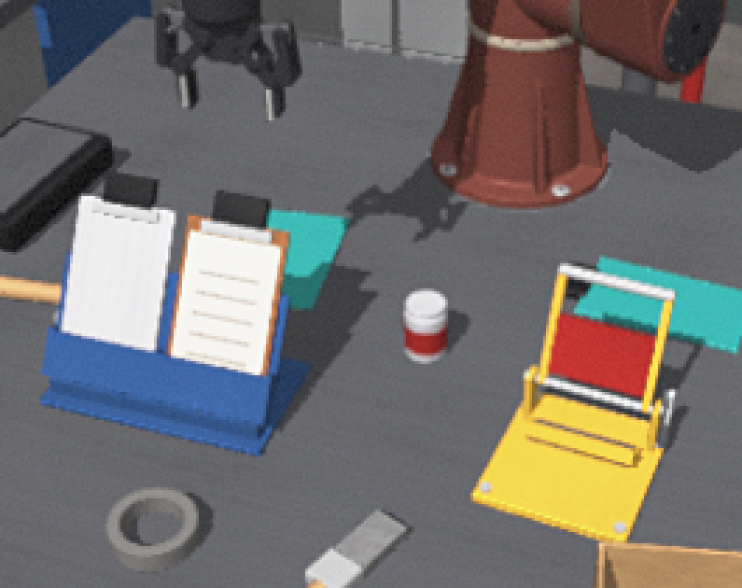

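The picture shows the stand standing open: bar from (563,268) to (672,295), the trough free. Both boards are in place, with the gripper above at (225,60). I'm descending partway and checking.

```bash
python3 -m handwheel '[[[0,0,-0.8],0],[[0,0,-1.6],0],[[0,0,-2.4],0],[[0,0,-3],0],[[0,0,-3],0],[[0,0,-3],0],[[0,0,-3],0],[[0,0,-3],0],[[0,0,-3],0],[[0,0,-3],0]]' 85 60; python3 - <<'E'
from h import *
import pickle
c=pickle.load(open("c2.pkl","rb"))["scene"]
for z in (.165,.169,.173): print(z,[atz(c,p,z).round(4).tolist() for p in [(305.7,185.4),(344.7,195.1)]])
print([atz(c,p,.06).round(4).tolist() for p in [(105+530/2.8-.3,90+374/2.8-.3),(105+657/2.8-.3,90+410/2.8-.3)]])
E
```

```text
t: 9.3
tool_pos: [0.4954, -0.171, 0.2522]
eef_rot: [-0.011, 1.0, -0.0, 0.0]
contact_force: [0.4, 0.8, 0.1]
opening: 0.0849
finger_force: 0.0
0.165 [[0.448, 0.1635, 0.165], [0.4574, 0.279, 0.165]]
0.169 [[0.4533, 0.1645, 0.169], [0.4626, 0.2794, 0.169]]
0.173 [[0.4586, 0.1656, 0.173], [0.4679, 0.2799, 0.173]]
[[0.5009, 0.1479, 0.06], [0.514, 0.2859, 0.06]]
```

```bash
python3 -m handwheel '[[[0.04,0,-0.4],0],[[0.04,0,-0.8],0],[[0.04,0,-1.2],0],[[0.04,0,-1.44],0],[[0.04,0,-1.44],0],[[0.04,0,-1.44],0],[[0.04,0,-1.44],0],[[0.04,0,-1.44],0],[[0.04,0,-1.44],0],[[0.04,0,-1.44],0]]' 85 60
```

```text
t: 10.3
tool_pos: [0.4964, -0.171, 0.216]
eef_rot: [-0.011, 1.0, -0.0, 0.0]
contact_force: [0.3, -0.3, 0.4]
opening: 0.0851
finger_force: 0.0
```

```bash
python3 -m handwheel '[[[0,0,0],0],[[0,0,0],0],[[0,0,0],0],[[0,0,0],0],[[0,0,0],0],[[0,0,0],0],[[0,0,0],0],[[0,0,0],0],[[0,0,0],0],[[0,0,0],0]]' 50 110
```

```text
t: 11.3
tool_pos: [0.4962, -0.1709, 0.2166]
eef_rot: [-0.011, 1.0, -0.0, 0.0]
contact_force: [-3.6, 1.1, 8.4]
opening: 0.0578
finger_force: 116.7
```

```bash
python3 -m handwheel '[[[-0.17,0,0.25],0],[[-0.51,0,0.74],0],[[-0.85,0,1.24],0],[[-1.24,-0.02,1.82],0],[[-1.64,-0.03,2.39],0],[[-2.03,-0.04,2.97],0],[[-2.43,-0.05,3.55],0],[[-2.83,-0.06,4.13],0],[[-3.22,-0.07,4.7],0],[[-3.4,-0.08,4.95],0]]' - 110
```

```text
t: 12.3
tool_pos: [0.4101, -0.173, 0.3415]
eef_rot: [-0.011, 1.0, -0.001, 0.0]
contact_force: [1.4, 0.3, -1.5]
opening: 0.0574
finger_force: 117.4
```

```bash
python3 -m handwheel '[[[-0.2,0,1],0],[[-0.2,0,1.6],0],[[-0.2,0,1.6],0],[[-0.2,0,1.6],0],[[-0.2,0,1.6],0],[[-0.2,0,1.6],0],[[-0.2,0,1.6],0],[[-0.2,0,1.6],0],[[-0.2,0,1.6],0],[[-0.2,0,1.6],0]]' - 110
python3 - <<'E'
from h import *
import pickle
c={n:capture(n) for n in("top","scene")};pickle.dump(c,open("c3.pkl","wb"))
a=cv2.resize(c["top"]["img"][110:230,290:410],(400,400),interpolation=3);b=cv2.resize(c["scene"]["img"][80:240,100:260],(400,400),interpolation=3)
cv2.imwrite("pics/p3.png",np.hstack([a,b]))
s=read_state();print(s["moment"])
E
```

```text
t: 13.3
tool_pos: [0.4063, -0.1729, 0.3795]
eef_rot: [-0.011, 1.0, 0.0, -0.0]
contact_force: [0.0, -0.1, -1.6]
opening: 0.0577
finger_force: 117.8
[-0.01446742  0.09359522 -0.04944478]
```

View pics/p3.png

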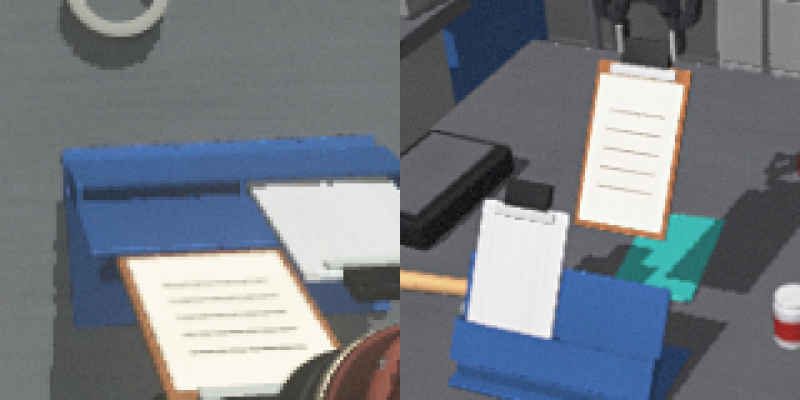

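The board hangs free, sheet to the front. Its lower corners are at crop (118,258)/(277,250) in the top view and (576,222)/(664,238) in the scene view. The bare board is still in place. I'm computing the held lean.

```bash
python3 - <<'E'
from h import *
import pickle
c=pickle.load(open("c3.pkl","rb"))
a,e=tri(c["top"],(325,187),c["scene"],(205.3,174.9));b,f=tri(c["top"],(372.7,184.7),c["scene"],(170,168.4))
print(a,e,b,f,np.linalg.norm(a-b)); foot=(a+b)/2
t=np.array([.4063,-.1729,.3735]); v=t-foot; print(foot,v,np.linalg.norm(v),np.arctan2(-v[0],v[2]))
print(read_state()["tool_pos"])
E
```

```text
[ 0.53121193 -0.11323073  0.19603108] 0.0026216043356926105 [ 0.53339326 -0.224429    0.19597612] 0.0010557200544005414 0.11121968527365607
[ 0.53230259 -0.16882986  0.1960036 ] [-0.12600259 -0.00407014  0.1774964 ] 0.21771125809720523 0.6173315365427738
[ 0.40631022 -0.17290449  0.37956018]
```

The held lean is still about 0.6. I'm easing the grip to 20 N in the air to see whether the board swings toward 0.43.

```bash
python3 -m handwheel '[[[0,0,0],0],[[0,0,0],0],[[0,0,0],0],[[0,0,0],0],[[0,0.5,0],0],[[0,1.3,0],-0.2],[[0,2.5,0],-0.4],[[0,4,0],-0.6],[[0,5.6,0],-0.9],[[0,7.2,0],-1.1]]' - 20; python3 - <<'E'
from h import *
s=read_state();print(s["moment"],s["contact_force"])
E
python3 -m handwheel '[[[0,1.6,0],0],[[0,3.2,0],0],[[0,4.8,0],0],[[0,6.2,0],0],[[0,7.2,0],0],[[0,8,0],0],[[0,8.5,0],0],[[0,8.6,0],0],[[0,8.6,0],0],[[0,8.6,0],0]]' - 20
python3 - <<'E'
from h import *
import pickle
s=read_state();print(s["moment"],s["contact_force"])
c={n:capture(n) for n in("top","scene")};pickle.dump(c,open("c4.pkl","wb"))
a=cv2.resize(c["top"]["img"][110:230,150:270],(400,400),interpolation=3);b=cv2.resize(c["scene"]["img"][70:270,230:390],(400,500),interpolation=3)
a=cv2.copyMakeBorder(a,0,100,0,0,0)
cv2.imwrite("pics/p4.png",np.hstack([a,b]))
E
```

```text
t: 14.4
tool_pos: [0.4057, 0.0091, 0.3797]
eef_rot: [0.038, 0.999, 0.0, 0.0]
contact_force: [1.1, 0.2, -1.6]
opening: 0.0572
finger_force: 117.7
[ 0.06317455  0.02775505 -0.03861166] [ 1.14181794  0.18126381 -1.64513255]
t: 15.4
tool_pos: [0.4063, 0.2214, 0.3796]
eef_rot: [0.037, 0.999, -0.0, -0.0]
contact_force: [0.7, -1.1, -0.8]
opening: 0.0573
finger_force: 117.7
[ 0.0417225   0.06818003 -0.04502885] [ 0.65758582 -1.08388781 -0.84222743]
```

View pics/p4.png

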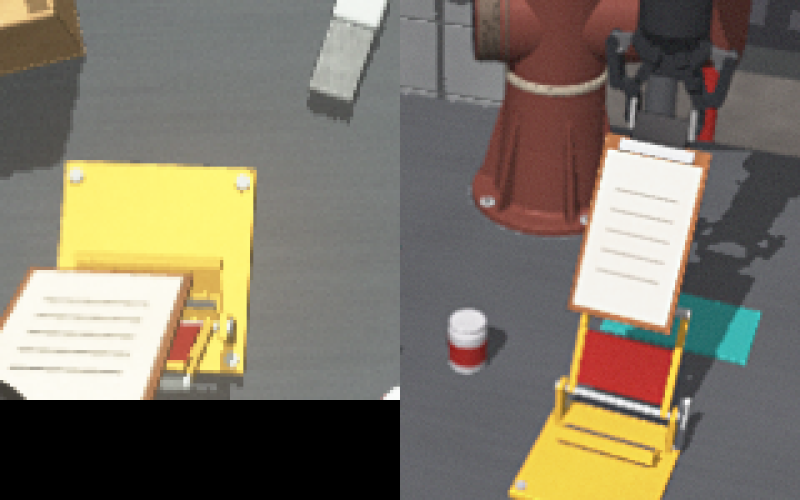

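The board is held over the stand, still leaning, its lower edge at scene crop (570,308)-(668,330). The finger force is unchanged at 117 N, so the new force did not take effect. I'm sending it with an explicit opening.

```bash
python3 -m handwheel '[[[0,0,0],0],[[0,0,0],0],[[0,0,0],0],[[0,0,0],0],[[0,0,0],0],[[0,0,0],0],[[0,0,0],0],[[0,0,0],0],[[0,0,0],0],[[0,0,0],0]]' 50 20; python3 - <<'E'
from h import *
import pickle
s=read_state();print(s["moment"],s["contact_force"])
c={n:capture(n) for n in("top","scene")};pickle.dump(c,open("c5.pkl","wb"))
a=cv2.resize(c["top"]["img"][110:230,150:270],(400,400),interpolation=3);b=cv2.resize(c["scene"]["img"][70:270,230:390],(400,500),interpolation=3)
a=cv2.copyMakeBorder(a,0,100,0,0,0)
cv2.imwrite("pics/p5.png",np.hstack([a,b]))
d=pickle.load(open("c4.pkl","rb"))
print([np.abs(d[n]["img"].astype(int)-c[n]["img"]).mean() for n in c])
E
```

```text
t: 16.5
tool_pos: [0.4063, 0.2221, 0.3796]
eef_rot: [0.037, 0.999, 0.0, 0.0]
contact_force: [-0.2, -0.1, -2.0]
opening: 0.0572
finger_force: 117.7
[ 0.01426585  0.12261816 -0.00555523] [-0.15053068 -0.08310759 -2.01162533]
[np.float64(2.077572292751736), np.float64(2.291988796657986)]
```

```bash
python3 -m handwheel '[[[0,0,-0.3],0],[[0,0,-0.6],0],[[0,0,-1],0],[[0,0,-1],0],[[0,0,-1],0],[[0,0,-1],0],[[0,0,-1],0],[[0,0,-1],0],[[0,0,-1],0],[[0,0,-1],0]]' 54 20; python3 - <<'E'
from h import *
s=read_state();print(s["moment"],s["contact_force"])
E
```

```text
t: 17.6
tool_pos: [0.4063, 0.2221, 0.3547]
eef_rot: [0.037, 0.999, 0.0, 0.0]
contact_force: [-0.2, 0.7, -1.8]
opening: 0.0573
finger_force: 117.7
[ 0.00950836  0.10908976 -0.01948081] [-0.18085826  0.71946597 -1.79779377]
```

```bash
python3 -m handwheel '[[[0,0,0],0],[[0,0,0],0],[[0,0,0],0],[[0,0,0],0],[[0,0,0],0],[[0,0,0],0],[[0,0,0],0],[[0,0,0],0],[[0,0,0],0],[[0,0,0],0]]' 58.3 20; python3 - <<'E'
from h import *
s=read_state();print(s["moment"],s["contact_force"])
E
```

```text
t: 18.6
tool_pos: [0.4063, 0.2221, 0.3546]
eef_rot: [0.037, 0.999, -0.0, 0.0]
contact_force: [-0.5, -0.3, -0.9]
opening: 0.0586
finger_force: 66.9
[-0.00668889  0.13546773  0.03416792] [-0.50740309 -0.33392142 -0.9301972 ]
```

```bash
python3 -m handwheel '[[[0,0,0],0],[[0,0,0],0],[[0,0,0],0],[[0,0,0],0],[[0,0,0],0],[[0,0,0],0],[[0,0,0],0],[[0,0,0],0],[[0,0,0],0],[[0,0,0],0]]' 59 20; python3 - <<'E'
from h import *
import pickle
s=read_state();print(s["moment"],s["contact_force"])
c={n:capture(n) for n in("top","scene")};pickle.dump(c,open("c6.pkl","wb"))
a=cv2.resize(c["top"]["img"][110:230,150:270],(400,400),interpolation=3);b=cv2.resize(c["scene"]["img"][70:270,230:390],(400,500),interpolation=3)
a=cv2.copyMakeBorder(a,0,100,0,0,0)
cv2.imwrite("pics/p6.png",np.hstack([a,b]))
E
```

```text
t: 19.6
tool_pos: [0.4063, 0.2221, 0.3546]
eef_rot: [0.037, 0.999, 0.0, 0.0]
contact_force: [-0.6, -0.3, -2.2]
opening: 0.0591
finger_force: 39.5
[ 0.04059276  0.13024479 -0.08882909] [-0.57225476 -0.25012648 -2.17798708]
```

View pics/p6.png

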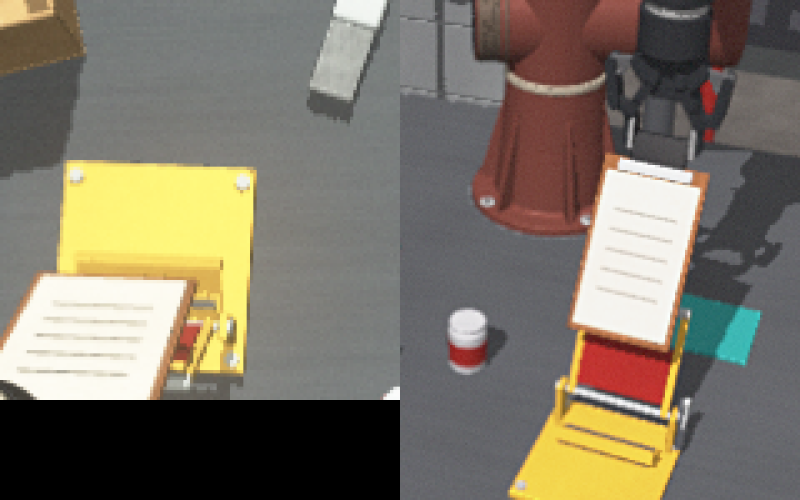

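The board still leans as before, with its lower edge at top crop (37,272)-(197,280) and scene crop (568,324)-(672,346). I'm easing the grip a bit more and measuring the foot.

```bash
cat > foot.py <<'E'
from h import *
def foot(c,tl,tr,sl,sr,tcp):
    a,e=tri(c["top"],tl,c["scene"],sr);b,f=tri(c["top"],tr,c["scene"],sl)
    m=(a+b)/2;v=np.array(tcp)-[0,0,.006]-m
    print("corners",a.round(4),b.round(4),"gap",round(e,4),round(f,4),"w",np.linalg.norm(a-b).round(4),"foot",m.round(4),"L",np.linalg.norm(v).round(4),"lean",np.arctan2(-v[0],v[2]).round(3))
E
python3 - <<'E'
from foot import *
import pickle
c=pickle.load(open("c6.pkl","rb"))
foot(c,(160.7,191.3),(208.8,193.7),(296.9,199.3),(338.5,208.1),(.4063,.2221,.3546))
E
python3 -m handwheel '[[[0,0,0],0],[[0,0,0],0],[[0,0,0],0],[[0,0,0],0],[[0,0,0],0],[[0,0,0],0],[[0.5,0,0],0],[[0.5,0,0],0],[[0.5,0,0],0],[[0.5,0,0],0]]' 59.5 20; python3 - <<'E'
from h import *
import pickle
s=read_state();print(s["moment"],s["contact_force"])
c={n:capture(n) for n in("top","scene")};pickle.dump(c,open("c7.pkl","wb"))
d=pickle.load(open("c6.pkl","rb"))
print([np.abs(d[n]["img"].astype(int)-c[n]["img"]).mean() for n in c])
a=cv2.resize(c["top"]["img"][110:230,150:270],(400,400),interpolation=3);b=cv2.resize(c["scene"]["img"][70:270,230:390],(400,500),interpolation=3)
a=cv2.copyMakeBorder(a,0,100,0,0,0)
cv2.imwrite("pics/p7.png",np.hstack([a,b]))
E
```

```text
corners [0.5358 0.2711 0.1763] [0.5274 0.156  0.1717] gap 0.0072 0.0035 w 0.1155 foot [0.5316 0.2135 0.174 ] L 0.2151 lean 0.622
t: 20.7
tool_pos: [0.4188, 0.222, 0.3544]
eef_rot: [0.037, 0.999, -0.0, -0.0]
contact_force: [-0.1, 0.3, -1.5]
opening: 0.0596
finger_force: 19.7
[0.0305109  0.08613999 0.04627061] [-0.09637845  0.28407806 -1.52659773]
[np.float64(4.8202463785807295), np.float64(2.922022501627604)]
```

Only one picture view is left, so I'll estimate the lean by image code, fitting the board model to the brown outline.

```bash
cat > lean.py <<'E'
from h import *
from scipy.optimize import least_squares
def quad(im,roi):
    x0,y0,x1,y1=roi; h=cv2.cvtColor(im[y0:y1,x0:x1],cv2.COLOR_BGR2HSV)
    m=cv2.inRange(h,(4,110,70),(16,255,255)); w=cv2.inRange(h,(0,0,190),(180,60,255))
    n,l,s,_=cv2.connectedComponentsWithStats(cv2.morphologyEx(m|w,cv2.MORPH_CLOSE,np.ones((3,3))))
    k=1+np.argmax(s[1:,4]); pts=cv2.findNonZero((l==k).astype(np.uint8)*255)
    hull=cv2.convexHull(pts)[:,0].astype(np.float32)
    q=cv2.approxPolyN(hull,4)[0] if hasattr(cv2,"approxPolyN") else cv2.approxPolyDP(hull,6,True)[:,0]
    return np.array(q,float).reshape(-1,2)+[x0,y0],s[k,4]
def model(c,foot,yaw,lean):
    u=np.array([-np.sin(lean),0,np.cos(lean)]);n=np.array([np.cos(lean),0,np.sin(lean)])
    P=[n*.003+[0,y,0]+u*z for y,z in((-.0575,.195),(.0575,.195),(.0575,0),(-.0575,0))]
    R=np.array([[np.cos(yaw),-np.sin(yaw),0],[np.sin(yaw),np.cos(yaw),0],[0,0,1]])
    return proj(c,np.array(P)@R.T+foot)
def fit(c,tcp,yaw,roi,L=.2182):
    q,a=quad(c["img"],roi)
    g=np.array(tcp)-[0,0,.006]
    def f(p,full=False):
        le,dy,L_=p; d=np.array([np.sin(le)*np.cos(yaw),np.sin(le)*np.sin(yaw),-np.cos(le)])
        ft=g+d*L_+np.array([-np.sin(yaw),np.cos(yaw),0])*dy
        m=model(c,ft,yaw,le); D=np.linalg.norm(q[None]-m[:,None],axis=2)
        r=(q[D.argmin(1)]-m).ravel()
        return (r,ft,le) if full else np.r_[r,(L_-L)/.002,dy/.003]
    s=least_squares(f,[.5,0,L],loss="soft_l1"); r,ft,le=f(s.x,True)
    print("lean",round(le,3),"foot",ft.round(4),"dy",s.x[1].round(4),"L",s.x[2].round(4),"res",r.round(1),"area",a,"q",q.round(1).tolist())
E
python3 - <<'E'
from lean import *
import pickle
fit(pickle.load(open("c6.pkl","rb"))["scene"],(.4063,.2221,.3546),-.075,(280,120,360,225))
fit(pickle.load(open("c7.pkl","rb"))["scene"],(.4188,.2220,.3544),-.075,(280,120,360,225))
print(read_state()["tool_pos"])
E
```

```text
lean 0.687 foot [0.5516 0.2151 0.1713] dy 0.0039 L 0.2294 res [ 40.7   5.5  -0.7  -3.4   2.3   0.6 -14.8   2.9] area 4393 q [[338.2, 215.0], [280.0, 206.7], [280.0, 103.9], [353.1, 139.5]]
lean 0.722 foot [0.566  0.2139 0.1812] dy 0.0029 L 0.2229 res [ 40.9   8.4  -0.8  -0.6   2.6   4.3 -13.1  -0.1] area 4430 q [[337.4, 219.1], [280.0, 203.9], [280.0, 101.4], [352.3, 142.2]]
[0.41871592 0.22207269 0.35458456]
```

```bash
cat > sheet.py <<'E'
from lean import *
def sheet(im,roi):
    x0,y0,x1,y1=roi; h=cv2.cvtColor(im[y0:y1,x0:x1],cv2.COLOR_BGR2HSV)
    w=cv2.morphologyEx(cv2.inRange(h,(0,0,150),(180,50,255)),cv2.MORPH_CLOSE,np.ones((3,3)))
    n,l,s,_=cv2.connectedComponentsWithStats(w); k=1+np.argmax(s[1:,4])
    q=cv2.approxPolyN(cv2.convexHull(cv2.findNonZero((l==k).astype(np.uint8)))[:,0],4)[0].astype(float)+[x0,y0]
    i=np.argsort(q[:,1]); t=q[i[:2]];b=q[i[2:]]
    return np.r_[t[np.argsort(t[:,0])],b[np.argsort(b[:,0])]],s[k,4]
def fits(c,tcp,yaw,roi,show=True):
    q,a=sheet(c["img"],roi); g=np.array(tcp)-[0,0,.006]
    def f(p,full=False):
        le,dy,lo,hi,hw=p; u=np.array([-np.sin(le),0,np.cos(le)]);n=np.array([np.cos(le),0,np.sin(le)])
        P=np.array([n*.0035+[0,dy+y,0]+u*(z-.2182) for y,z in((-hw,hi),(hw,hi),(-hw,lo),(hw,lo))])
        R=np.array([[np.cos(yaw),-np.sin(yaw),0],[np.sin(yaw),np.cos(yaw),0],[0,0,1]])
        r=(proj(c,P@R.T+g)-q).ravel()
        return np.r_[r,dy/.002,(lo-.010)/.003,(hi-.184)/.006,(hw-.049)/.003]
    s=least_squares(f,[.5,0,.01,.18,.05])
    print("lean,dy,lo,hi,hw",s.x.round(4),"res",s.fun[:8].round(1),"area",a,"q",q.round(1).tolist())
E
python3 - <<'E'
from sheet import *
import pickle
fits(pickle.load(open("c3.pkl","rb"))["scene"],(.4063,-.1729,.3796),.02,(165,95,225,180))
for k,t in((6,(.4063,.2221,.3546)),(7,(.4188,.2220,.3544))): fits(pickle.load(open(f"c{k}.pkl","rb"))["scene"],t,-.075,(290,120,360,215))
E
```

```text
lean,dy,lo,hi,hw [6.005e-01 1.000e-04 3.500e-03 1.906e-01 5.130e-02] res [ 0.2  1.  -0.1 -0.4 -0.1  0.5  0.2 -2.6] area 2129 q [[181.0, 103.0], [214.0, 109.0], [171.0, 167.0], [203.0, 176.0]]
lean,dy,lo,hi,hw [ 0.4843 -0.0061  0.0055  0.1903  0.0573] res [ 5.8  1.5 -0.3  0.1 -2.4 -1.3  1.2 -0.3] area 2597 q [[304.0, 130.0], [351.0, 140.0], [299.0, 198.0], [335.0, 207.0]]
lean,dy,lo,hi,hw [ 0.4917 -0.0056  0.0052  0.1912  0.0563] res [ 5.3  1.5 -0.1  0.1 -2.2 -1.4  1.  -0.4] area 2623 q [[304.0, 132.0], [350.0, 142.0], [298.0, 201.0], [334.0, 210.0]]
```

At 20 N the lean is still about 0.6. Plan: bring the board just before the panel, foot above the lip, then ease the grip further so it droops back against the bar.

```bash
python3 -m handwheel '[[[0.8,0,0],0],[[1.6,0,-0.5],0],[[1.6,0,-1.2],0],[[1.6,0,-1.9],0],[[1.6,0,-2.6],0],[[1.6,0,-3.3],0],[[1.6,0,-4],0],[[1.5,0,-4.3],0],[[1.2,0,-4.3],0],[[0.9,0,-4.3],0]]' 59.5 20; python3 - <<'E'
from h import *
s=read_state();print(s["moment"],s["contact_force"])
E
python3 -m handwheel '[[[0,0,0],0],[[0,0,0],0],[[0,0,0],0],[[0,0,0],0],[[0,0,0],0],[[0,0,0],0],[[0,0,0],0],[[0,0,0],0],[[0,0,0],0],[[0,0,0],0]]' 59.8 20; python3 - <<'E'
from sheet import *
import pickle
s=read_state();print(s["moment"],s["contact_force"])
c={n:capture(n) for n in("top","scene")};pickle.dump(c,open("c8.pkl","wb"))
cv2.imwrite("pics/p8.png",cv2.resize(c["scene"]["img"][120:300,260:380],None,fx=3.3,fy=3.3,interpolation=3))
fits(c["scene"],s["tool_pos"],-.075,(280,150,360,270))
E
```

```text
t: 21.8
tool_pos: [0.4408, 0.2222, 0.2477]
eef_rot: [0.037, 0.999, 0.0, 0.0]
contact_force: [0.0, 1.0, -1.7]
opening: 0.06
finger_force: 19.7
[0.05005434 0.10918734 0.05363969] [ 0.0263823   1.03755739 -1.67851421]
t: 22.8
tool_pos: [0.4413, 0.2221, 0.2471]
eef_rot: [0.037, 0.999, -0.0, 0.0]
contact_force: [0.7, 0.3, -2.5]
opening: 0.0596
finger_force: 7.8
[ 0.15720588 -0.17053271 -0.00179758] [ 0.73724734  0.27054102 -2.47587378]
lean,dy,lo,hi,hw [0.5716 0.0037 0.0133 0.1888 0.0554] res [-0.9  0.1 -3.3 -0.7  0.4  0.5  1.   0.9] area 2234 q [[309.0, 172.0], [350.0, 182.0], [294.0, 232.0], [331.0, 242.0]]
```

```bash
python3 - <<'E'
from sheet import *
import pickle
c=pickle.load(open("c8.pkl","rb"))["scene"]; yaw=-.075
R=np.array([[np.cos(yaw),-np.sin(yaw),0],[np.sin(yaw),np.cos(yaw),0],[0,0,1]])
for le in(.3,.4,.43,.5,.6):
    u=np.array([-np.sin(le),0,np.cos(le)]);n=np.array([np.cos(le),0,np.sin(le)])
    P=np.array([n*.0035+[0,y,0]+u*(z-.2182) for y,z in((-.051,.19),(.051,.19),(-.051,.0045),(.051,.0045))])
    print(le,proj(c,P@R.T+[.4413,.2221,.2411]).round(1).tolist())
print(read_state()["moment"],read_state()["contact_force"])
E
```

```text
0.3 [[309.1, 171.7], [344.3, 180.1], [299.3, 230.8], [332.6, 239.8]]
0.4 [[308.8, 171.8], [344.2, 180.2], [297.3, 233.1], [331.0, 242.3]]
0.43 [[308.8, 171.9], [344.1, 180.2], [296.7, 233.7], [330.5, 242.9]]
0.5 [[308.6, 171.8], [344.0, 180.2], [295.3, 234.8], [329.5, 244.2]]
0.6 [[308.4, 171.7], [343.9, 180.1], [293.4, 235.8], [328.1, 245.4]]
[ 0.08772974 -0.18106102 -0.09602624] [ 0.86980497 -0.56615948 -1.56632767]
```

View pics/p8.png

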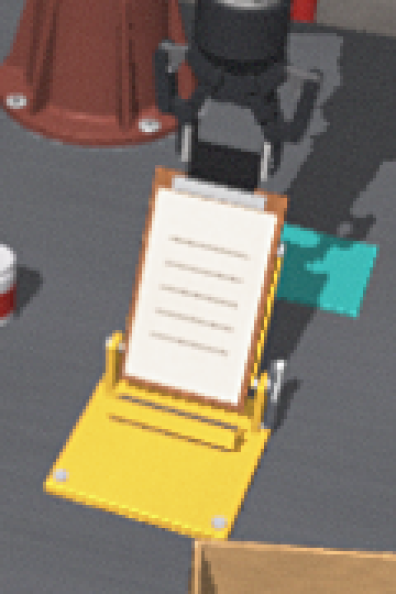

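The picture shows that the board has swung back onto the panel, with its lower edge (124,380)-(243,405) just above the trough at (115,397)-(240,430). The lean is about 0.42. I'm lowering it along the panel.

```bash
python3 -m handwheel '[[[0.03,0,-0.08],0],[[0.07,0,-0.16],0],[[0.1,0,-0.24],0],[[0.14,0,-0.32],0],[[0.17,0,-0.4],0],[[0.2,0,-0.48],0],[[0.23,0,-0.56],0],[[0.26,0,-0.64],0],[[0.26,0,-0.68],0],[[0.26,0,-0.68],0]]' 59.8 20; python3 - <<'E'
from sheet import *
import pickle
s=read_state();print(s["moment"],s["contact_force"])
E
```

```text
t: 23.9
tool_pos: [0.4477, 0.2222, 0.2304]
eef_rot: [0.037, 0.999, 0.0, 0.0]
contact_force: [-0.5, 0.8, 2.9]
opening: 0.0598
finger_force: 7.9
[-0.0426899   0.14830946 -0.0402135 ] [-0.52252276  0.81436301  2.86411834]
```

Foot contact is felt (+2.9 N, and the weight is off). Checking the lower edge numerically, then releasing and backing off upward.

```bash
cat > chk.py <<'E'
from sheet import *
def chk(lines=True):
    c={n:capture(n) for n in("top","scene")}
    q,a=sheet(c["scene"]["img"],(280,150,350,280));print("sheet",q.round(1).tolist(),a)
    yaw=-.075;le=.43;R=np.array([[np.cos(yaw),-np.sin(yaw),0],[np.sin(yaw),np.cos(yaw),0],[0,0,1]])
    u=np.array([-np.sin(le),0,np.cos(le)]);n=np.array([np.cos(le),0,np.sin(le)])
    for nn in(.009,.02):
        f=np.array([.509,.2175,.06])+R@(-.045*u+nn*n)
        print("model n",nn,proj(c["scene"],np.array([n*.0035+[0,y,0]+u*z for y,z in((-.051,.19),(.051,.19),(-.051,.0045),(.051,.0045))])@R.T+f).round(1).tolist())
    return c
E
python3 -c "
from chk import *
chk()"
```

```text
sheet [[308.0, 178.0], [343.0, 186.0], [293.0, 238.0], [330.0, 247.0]] 2199
model n 0.009 [[308.1, 178.4], [343.1, 186.8], [296.0, 239.6], [329.6, 248.9]]
model n 0.02 [[307.1, 179.0], [342.4, 187.5], [295.0, 240.6], [328.8, 250.0]]
```

```bash
python3 -m handwheel '[[[0,0,0],0],[[0,0,0],0],[[0,0,0],0],[[0,0,0],0],[[0,0,0],0],[[0,0,0],0],[[0,0,0],0],[[0,0,0],0],[[0,0,0],0],[[0,0,0],0]]' 76 20; python3 -c "
from chk import *
chk()"
python3 -m handwheel '[[[0,0,0.3],0],[[0,0,0.8],0],[[0,0,1.6],0],[[0,0,2.6],0],[[0,0,4],0],[[0,0,5],0],[[-1,0,5.5],0],[[-2,0,5.5],0],[[-3,0,5.5],0],[[-3,0,5.5],0]]' 76 20; python3 -c "
from chk import *
c=chk(); s=read_state();print(s['contact_force'])
h=cv2.cvtColor(c['top']['img'],cv2.COLOR_BGR2HSV);
q,a=sheet(c['top']['img'],(150,150,240,250));print('top',q.tolist(),a)
"
```

```text
t: 25.0
tool_pos: [0.4478, 0.2221, 0.2301]
eef_rot: [0.037, 0.999, -0.0, -0.0]
contact_force: [-0.3, -0.4, -0.3]
opening: 0.0759
finger_force: 0.0
sheet [[306.0, 177.0], [348.0, 187.0], [293.0, 238.0], [330.0, 248.0]] 2234
model n 0.009 [[308.1, 178.4], [343.1, 186.8], [296.0, 239.6], [329.6, 248.9]]
model n 0.02 [[307.1, 179.0], [342.4, 187.5], [295.0, 240.6], [328.8, 250.0]]
t: 26.1
tool_pos: [0.3705, 0.2221, 0.3687]
eef_rot: [0.036, 0.999, 0.0, 0.0]
contact_force: [-0.6, -0.5, -0.5]
opening: 0.0762
finger_force: 0.0
sheet [[309.0, 178.0], [344.0, 186.0], [292.0, 238.0], [330.0, 248.0]] 2223
model n 0.009 [[308.1, 178.4], [343.1, 186.8], [296.0, 239.6], [329.6, 248.9]]
model n 0.02 [[307.1, 179.0], [342.4, 187.5], [295.0, 240.6], [328.8, 250.0]]
[-0.2084779  -0.35431994  0.55315386]
top [[176.0, 196.0], [212.0, 198.0], [143.0, 220.0], [201.0, 224.0]] 1027
```

The released board's sheet corners match the seated model to about 1 px, and its right edge gives a lean of about 0.43. The one corner that is off, lower left, picks up the bright hinge rod. The gripper is clear, so I'm handing in.

```bash
python3 -c "
from cell import *
print(sign_off())"
```

```text
the job is handed in; nothing more can be done
None
```

I handed the job in at about 26 s: the stand is open, and the white-sheet clipboard is released on its ledge, sheet out, at a lean of about 0.43 rad. That last placing was checked only by image measurements (sheet corners within about 1 px, except the lower-left one, which the hinge rod probably disturbs), because my picture views were used up; the bare clipboard and the other things were not touched.

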